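# Lift the hot casserole lid with a lid lifter, add the garlic and limes, and cover it again

## Robot

A 7-joint arm with a two-finger parallel gripper is mounted at the origin on a cart in front of the work surface, level with it; the furniture and walls round the work are solid. World frame = base frame: x ahead of the robot, y to its left, z up, the work surface at z = 0. Lengths are in m, angles in degrees, forces in N, time in s.
With the tool pointing down it reaches from about 0.425 to 0.875 m from the base axis. Payload 9.9 kg.
Tool frame: the origin (TCP) lies at the very end of the fingers, on their centre line; the grasp point (between the pads) lies manip.grasp_offset behind it (manip.grasp_offset is the distance from the TCP to the grasp point, in m); z points along the fingers, y is the line along which they close (so a half turn about z gives the same grasp; the last joint's range is limited). The gripper opens to 85 mm and grips with 20 to 120 N. Pads are 22 mm wide; open, the fingers measure 114 mm over their backs; the gripper's body (76 mm by 85 mm) begins 54 mm behind the grasp point. The pads swing forward as they close: fully open they stand 13 mm farther back than shut.
Start: joints at [70.084, 32.985, 1.427, 82.34, -0.859, 64.687, -3.237], TCP at [0.176, -0.652, 0.231] pointing down, gripper open.
Joint ranges: [-157.87, 157.87], [-19.46, 123.44], [-87.15, 90], [11.01, 140.99], [-62.26, 242.26], [9.8, 113.94], [-161.44, 161.44]. Speed limits (degrees/s): [127.2, 127.2, 172.46, 172.46, 180, 180, 180].

## Interface

Orientations are given as a 3x3 rotation matrix whose columns are the frame's x, y, z axes.
In Python, from cell import status, cams, order, models, manip gives the robot as it stands.
- The arm moves only by the shell command python3 -m crank 'ROWS' [FORCE]. ROWS is JSON, a list of rows, each a list of 7 numbers: the shift along the tool's x, y, z in m, then the turn, a rotation vector about the tool's x, y, z in degrees, then the opening in per cent of the stroke, from 0 (shut) to 100 (fully open). In form: [[x, y, z, wx, wy, wz, fingers], ...]. A call has 1 to 10 rows; each row shifts and turns the commanded pose from where the row before left it, along the tool's axes as they then stand; what a row does not reach is not made up. A row lasts 1/10 s, in which the tool goes at most 50 mm and 8.59 degrees, less where a joint would pass 70% of its speed; a pose out of reach is approached as far as the arm can. A call is refused whole if a number of a shift passes 0.05 or a number of a turn 8.59, either way. A call with a gripper value outside its range is refused whole. The fingers move at their own pace and stop on an object; FORCE is the grip in N (left out, the last holds). Time passes only in rows, so rows that do not move let the fingers close. It gives the time, the measured TCP pose, the force, the opening and the grip force at its end, in the units of the state.
- status.observe(): the state, without advancing time (a new reading comes with each control period).
- cams.grab_frame(name): name is "scene" or "top" or "wrist"; returns a dict with "color" (384x512x3 uint8, red, green, blue), "fx", "fy", "cx", "cy" (pixels), "origin" and "rotation" of the camera in the world. Camera axes: x right, y up, looking along -z (the intrinsics and any distortion apply to the point x, -y, -z); pixel columns grow to the right and rows downward; lengths in m; the calibration is good to about 2 mm. A picture is of the moment at which its call begins. There is no depth.
- order.hand_in(): hands the job in; it is judged then, once.
Trained networks look in a picture, given as the dict that the camera call returned (one of the last four; its "shot" number tells which), for a name from the list of things; names that differ only in an ending like _2 or _b are one class to them, and where a whole thing is asked for, a point or a joint stands for the part that bears it (a point fixed in the world has none). Each returns a list of dicts, best first, with "score" (0 to 1); they miss things now and then, are a little off and sometimes report something else, mostly with a low value. They report only what shows in the picture. A call takes as long as a camera call. They do not tell look-alikes from the thing itself.
- models.boxes_of(target, picture): "location" ([x, y, z] in m, in the coordinates of the camera as it stood for that picture, good to about 4 mm: the middle of the surface that is visible of it).
The state is a dict: "time": time; "joint_pos": joint angles; "qvel": joint speeds; "tau": joint torques, N m; "position": TCP position; "tcp_rot": TCP orientation; "force": force on the tool from outside, world axes, zero at the start; "ft_torque": the same for the moment, N m; "gripper_width": finger opening in m; "grasp_force": force on a finger pad.
Only numpy, scipy, OpenCV 4.12 (cv2) and the standard library are available. Lean on these libraries where they do the work, as an engineer would, in place of code of your own. Each camera call takes 0.05 s, during which the arm holds its last target. There are 200 camera calls.

## Task

The casserole's lid is hot, so move it only with the held lid lifter hooked under its loop handle: carry it slowly and level, lay it flat on the wooden trivet without a clank, and then put every garlic bulb and lime that lies on the worktop into the casserole. When all are in, put the lid back with the lifter, gently and fully seated on the pot, and leave the lifter standing upright on its metal tray. Touch neither lid nor loop with the gripper or arm, let the lid never tip or drop, and leave the other things alone.

Things in the scene. Friction and masses are not known exactly. Their poses are not given: they have to be found in the camera images.
- casserole: Dark steel casserole, round, open-topped, fixed on a black round hotplate (one body). Origin: centre of the hotplate's underside, on the worktop; z up. Inner floor at z = 30 mm, rim at z = 102; inner radius 100, outer 105 mm. Small ears at +y and -y, 125 mm out, z = 78. It may stand left or right of the middle.
- lid: Round dark steel lid, loose, about 0.35 kg, first on the casserole. Origin: centre of its underside; z up. Below, a tapered plug (radius 88 mm at z = 0, 95 at z = 8) centres it in the pot; flange radius 108 from z = 8 to 14, low dome to z = 20. Seated, its origin is 94 mm above the casserole's. Hot: never touch it. Pressing or landing over 30 N is a clank; it must never move over 0.5 m/s.
- lid_bar (a point): Middle of the lid's loop handle: a straight round steel bar 10 mm thick along the lid's y (straight part 70 mm), 65 mm above the lid's origin, on legs at y = -45 and +45 mm. The opening under it is 40 mm high (down to the dome) and 80 mm wide, open towards the lid's +x and -x. The lid hangs level from the bar's middle, its centre of mass straight below. Same axes as the lid.
- lifter: Lid lifter, loose, 0.22 kg, 134 mm tall, stands on its own foot; C-shaped hook that opens towards its +x. Origin: foot's underside, below the grip; z up. Foot 8 mm thick, 44 wide (y), x = -24 to 20, heel 62 wide back to x = -52. Lip at the front, x = 14 to 20, up to z = 18. Shank x = -26 to -18. Arm over the opening: underside at z = 62.
- lifter_seat (a point): Middle of the lifter's seat, on which the lid's bar rests: the foot's top, 8 mm above its underside, 2 mm behind the grip's centre line; the flat seat runs 16 mm forward to the lip and 16 mm back to the shank. Same axes as the lifter.
- lifter_grip (a point): Middle of the lifter's grip: upright dark wooden block, 26 mm (x) by 18 mm (y), 64 mm tall, from 70 to 134 mm above the foot's underside (this point: 102 mm). Pinch it across its y faces from above. Same axes as the lifter.
- tray: Shallow aluminium tray, fixed, 130 (x) by 110 (y) mm, the lifter's place. Origin: centre of its underside; inner floor at z = 4 mm, rim 10 mm high and 4 mm thick.
- trivet: Round wooden trivet, fixed, radius 100 mm, top (slats) at z = 14 mm; origin: centre of its underside.
- garlic_1: Garlic bulb, 60 x 57 mm, 58 mm tall with its stem; widest about 25 mm up. Loose; origin: centre of its underside as it stands upright at first (it may roll). May be absent.
- garlic_2: Garlic bulb, 60 x 57 mm, 58 mm tall with its stem; widest about 25 mm up. Loose; origin: centre of its underside as it stands upright at first (it may roll). May be absent.
- lime_1: Green lime, 55 mm long (its x) by 47 mm (its y), 48 mm tall. Loose; origin: centre of its underside as it stands upright at first (it may roll). May be absent.
- lime_2: Green lime, 55 mm long (its x) by 47 mm (its y), 48 mm tall. Loose; origin: centre of its underside as it stands upright at first (it may roll). May be absent.
- salt_shaker: Bystander: salt shaker, 44 mm wide, 90 mm tall, origin at its foot. Leave alone.
- kitchen_timer: Bystander: kitchen timer, 62 mm wide, 43 mm tall, origin at its foot. Leave alone.
- spice_jar: Bystander: spice jar with dark cap, 41 mm wide, 105 mm tall, origin at its foot. Leave alone.
Not all that is in view belongs to the job. Leave any blue look-alike of the lime_2 alone.

How it is judged (in metres and radians):
On the way, in this order (a step that is already met when the one before it is completed fails the run):
1. the lid hangs level on the lifter, clear of the pot (contact force between lifter and lid above 1 N and height (world z) of lid above 0.13 m and contact force between lid and casserole below 0.1 N and contact force between lid and trivet below 0.1 N and angle between lid's own z axis and vertical below 0.3 rad), for 0.2 s.
2. the lid lies flat on the trivet, lifter unhooked (horizontal distance between lid and trivet below 0.04 m and z of lid in the frame of trivet below 0.018 m and angle between lid's own z axis and vertical below 0.06 rad and linear speed of lid below 0.03 m/s and contact force between lifter and lid below 0.5 N), for 0.3 s.
3. every garlic bulb and lime lies in the casserole (horizontal distance between each of garlic_1, garlic_2, lime_1, lime_2 and casserole below 0.1 m and height (world z) of garlic_1 between 0.015 and 0.095 m and linear speed of each of garlic_1, garlic_2, lime_1, lime_2 below 0.05 m/s and height (world z) of garlic_2 between 0.015 and 0.095 m and height (world z) of lime_1 between 0.015 and 0.095 m and height (world z) of lime_2 between 0.015 and 0.095 m), for 0.3 s.
4. the lid hangs level on the lifter again (contact force between lifter and lid above 1 N and height (world z) of lid above 0.1 m and contact force between lid and casserole below 0.1 N and contact force between lid and trivet below 0.1 N and angle between lid's own z axis and vertical below 0.3 rad), for 0.2 s.
5. the lid is fully seated on the casserole, lifter unhooked (horizontal distance between lid and casserole below 0.009 m and z of lid in the frame of casserole below 0.098 m and angle between lid's own z axis and vertical below 0.04 rad and linear speed of lid below 0.03 m/s and contact force between lifter and lid below 0.5 N), for 0.3 s.
At the end, for the whole second after the job is handed in: the lid is seated level on the casserole (within 9 mm of centre, its origin less than 98 mm above the pot's); every garlic bulb and lime that is present lies in the casserole; the lifter stands upright on its tray, off the lid; all at rest (all of step 3 and all of step 5 and x of lifter in the frame of tray between -0.05 and 0.05 m and y of lifter in the frame of tray between -0.05 and 0.05 m and height (world z) of lifter below 0.012 m and angle between lifter's own z axis and vertical below 0.08 rad and linear speed of lifter below 0.03 m/s); the robot touches nothing.
It fails at once if the gripper or arm touches the hot lid (contact force between any of the fingers, the arm and lid above 1 N).
It fails at once if the lid tips by more than about 25 degrees (angle between lid's own z axis and vertical above 0.45 rad).
It fails at once if the lid is dropped or clanked down (over 30 N) (contact force between lid and casserole above 30 N or contact force between lid and trivet above 30 N).
It fails at once if the lid falls or is swung (faster than 0.5 m/s), or comes down on the worktop (linear speed of lid above 0.5 m/s or height (world z) of lid below 0.008 m).
It fails at once if a bystander is disturbed (distance of any of salt_shaker, kitchen_timer, spice_jar from where it was at the start of the episode above 0.03 m).
Of garlic_1, garlic_2, lime_1, lime_2 only 2 to 3 are there at a start; the rules pass over those that are not, and their reading is None.
At some moment in a run one of garlic_1, garlic_2, lime_1, lime_2 may be knocked a few centimetres aside while the robot is not near it.
It also fails if it takes over 210 s, if anything falls off the work surface, if the arm or the gripper's body presses on something with over 40 N, if the wrist force passes 120 N, or if a joint passes its speed limit or range.

## Working session

There is one attempt and no reset: what is moved stays moved. The work goes in short steps, Python scripts to look and compute and a shell command to move; the robot and the scene stay as the last step left them, time stands still between calls to the robot, and variables do not carry over. Pictures are saved under pics/ and viewed, at most 14 in all, crops included, and the job is handed in when it is done.

```bash
ls; mkdir -p pics
cat > h.py <<'E'
import numpy as np, cv2
from cell import status, cams, order, models, manip
def world(p,loc): return np.array(p["origin"])+np.array(p["rotation"])@np.array(loc)
def save(p,n): cv2.imwrite("pics/"+n,cv2.cvtColor(p["color"],cv2.COLOR_RGB2BGR))
def px(p,w):
    c=np.array(p["rotation"]).T@(np.array(w)-np.array(p["origin"]))
    return p["cx"]+p["fx"]*c[0]/-c[2], p["cy"]-p["fy"]*c[1]/-c[2]
def ray(p,u,v,z):
    d=np.array(p["rotation"])@np.array([(u-p["cx"])/p["fx"],-(v-p["cy"])/p["fy"],-1.])
    o=np.array(p["origin"]); return o+d*(z-o[2])/d[2]
E
python3 - <<'E'
from h import *
np.set_printoptions(precision=3,suppress=True)
s=status.observe();print(s,manip.grasp_offset)
ims=[]
for c in("top","scene"):
    p=cams.grab_frame(c);ims.append(p["color"])
    print(c,{k:p[k] for k in p if k!="color"})
    for t in["casserole","lid","lid_bar","lifter","lifter_grip","tray","trivet","garlic_1","lime_1","salt_shaker","kitchen_timer","spice_jar"]:
        for d in models.boxes_of(t,p)[:4]:
            w=world(p,d["location"]);print(c,t,round(d["score"],2),w.round(3),np.round(px(p,w)))
    save(p,c+"0.png")
E
```

```text
pics
{'time': 0.0, 'joint_pos': array([70.084, 33.031,  1.424, 82.389, -0.86 , 64.687, -3.236]), 'qvel': array([ 0.005, -0.038, -0.014,  0.032,  0.046,  0.104, -0.018]), 'tau': array([ -0.   , -76.575,   2.251, -28.597,   0.016,   0.013,   0.   ]), 'position': array([ 0.176, -0.651,  0.23 ]), 'tcp_rot': array([[ 0.965,  0.261, -0.001],
       [ 0.261, -0.965,  0.002],
       [-0.   , -0.002, -1.   ]]), 'force': array([-1.082,  1.142,  0.278]), 'ft_torque': array([-0.006, -0.004, -0.049]), 'grasp_force': 0.0, 'gripper_width': 0.08554783180174846} 0.0187
top {'fx': 407.6842030835919, 'fy': 407.6842030835919, 'cx': 254.7400795235936, 'cy': 190.9995962979156, 'origin': array([ 0.399, -0.011,  1.124]), 'rotation': array([[-0.026,  0.987, -0.161],
       [-0.999, -0.03 , -0.019],
       [-0.023,  0.16 ,  0.987]]), 'shot': 1}
top casserole 0.87 [ 0.592 -0.1    0.081] [297. 181.]
top lid 0.91 [ 0.618 -0.167  0.109] [324. 168.]
top lid 0.67 [0.446 0.    0.018] [260. 240.]
top lid_bar 0.6 [ 0.617 -0.167  0.11 ] [324. 168.]
top lid_bar 0.39 [ 0.593 -0.1    0.081] [297. 181.]
top lifter 0.79 [ 0
[... 1229 characters left out ...]
 0.108] [272. 165.]
scene lifter 0.83 [0.449 0.008 0.022] [274. 235.]
scene lifter_grip 0.62 [0.453 0.006 0.02 ] [274. 234.]
scene lifter_grip 0.23 [0.721 0.011 0.045] [215. 186.]
scene tray 0.67 [0.458 0.024 0.003] [268. 240.]
scene tray 0.66 [ 0.556 -0.087  0.064] [270. 193.]
scene trivet 0.92 [0.601 0.162 0.003] [205. 239.]
scene trivet 0.27 [0.453 0.006 0.02 ] [274. 234.]
scene garlic_1 0.67 [0.422 0.255 0.04 ] [222. 285.]
scene lime_1 0.72 [ 0.43  -0.191  0.036] [319. 202.]
scene lime_1 0.67 [ 0.34  -0.137  0.033] [331. 226.]
scene lime_1 0.52 [ 0.45  -0.094  0.036] [296. 214.]
scene salt_shaker 0.26 [0.455 0.007 0.019] [273. 234.]
scene spice_jar 0.57 [ 0.788 -0.078  0.066] [220. 160.]
```

Run:
```python
import cv2
a=cv2.imread("pics/top0.png");b=cv2.imread("pics/scene0.png")
cv2.imwrite("pics/t1.png",cv2.resize(a[80:300,130:400],None,fx=2.7,fy=2.7,interpolation=cv2.INTER_CUBIC))
cv2.imwrite("pics/s1.png",cv2.resize(b[100:320,130:400],None,fx=2.7,fy=2.7,interpolation=cv2.INTER_CUBIC))
```

```text
(no output)
```

View pics/t1.png

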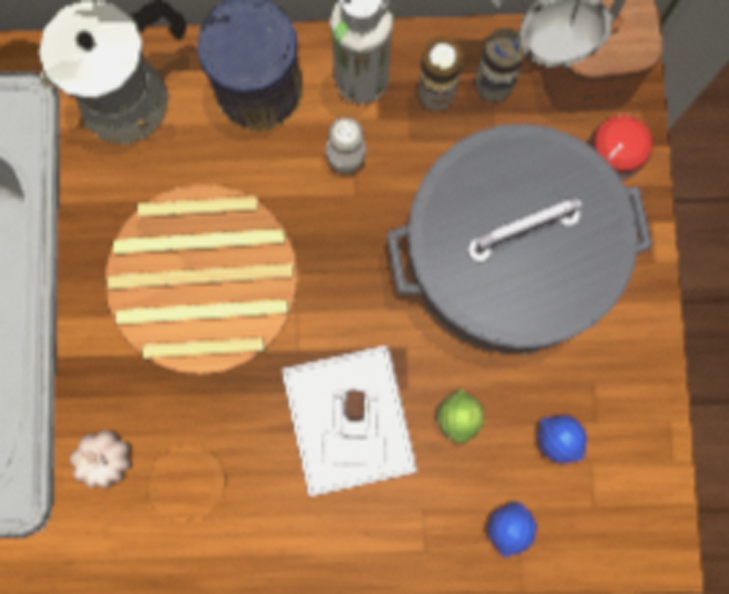

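View pics/s1.png

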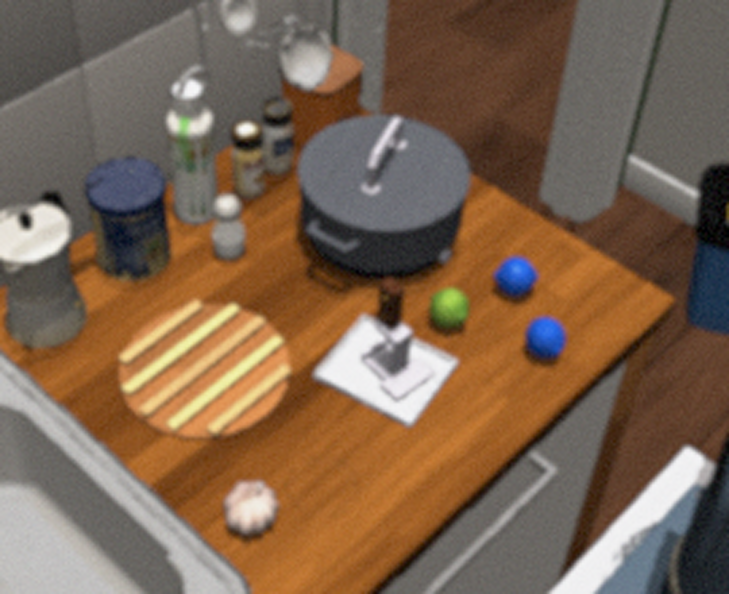

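Top crop: green lime at (460,415) and garlic at (100,459) are the targets. The two blue balls at (562,438) and (511,528) are look-alikes, and the red timer is at (622,143). The lifter is at (355,405) with its heel toward the robot, so the hook opens at about +x. The bar runs (478,248)–(574,207), which puts the lid yaw near 23°.

```bash
python3 -m crank '[[0.033,-0.0276,-0.009,0,0,0,100],[0.033,-0.0276,-0.009,0,0,0,100],[0.033,-0.0276,-0.009,0,0,0,100],[0.033,-0.0276,-0.009,0,0,0,100],[0.033,-0.0276,-0.009,0,0,0,100],[0.033,-0.0276,-0.009,0,0,0,100],[0.033,-0.0276,-0.009,0,0,0,100],[0.033,-0.0276,-0.009,0,0,0,100],[0.033,-0.0276,-0.009,0,0,0,100],[0.033,-0.0276,-0.009,0,0,0,100]]' 
python3 -m crank '[[0.010,-0.038,0,0,0,0,100],[0.010,-0.038,0,0,0,0,100],[0.010,-0.038,0,0,0,0,100],[0.010,-0.038,0,0,0,0,100],[0.010,-0.038,0,0,0,0,100],[0.010,-0.038,0,0,0,0,100],[0,0,0,0,0,0,100]]'
python3 - <<'E'
from h import *
np.set_printoptions(precision=3,suppress=True)
s=status.observe();print(s["position"],s["tcp_rot"])
p=cams.grab_frame("wrist");save(p,"w1.png")
R=s["tcp_rot"];print(R.T@(p["origin"]-s["position"]),R.T@p["rotation"],p["fx"],p["cx"],p["cy"])
for t in["lifter","lifter_grip","tray","lid","lid_bar","lime_1"]:
    for d in models.boxes_of(t,p)[:2]:
        w=world(p,d["location"]);print(t,round(d["score"],2),w.round(3),np.round(px(p,w)))
E
```

```text
time: 2.3
position: [0.4234, -0.2976, 0.322]
tcp_rot: [[0.965, 0.261, 0.001], [0.261, -0.965, -0.0], [0.0, 0.001, -1.0]]
force: [0.6, -0.9, -0.6]
gripper_width: 0.0855
grasp_force: 0.0
time: 3.0
position: [0.4211, -0.0583, 0.3218]
tcp_rot: [[0.963, 0.268, 0.001], [0.268, -0.963, 0.002], [0.002, -0.001, -1.0]]
force: [-0.1, -0.1, -0.5]
gripper_width: 0.0852
grasp_force: 0.0
[ 0.421 -0.058  0.322] [[ 0.963  0.268  0.001]
 [ 0.268 -0.963  0.002]
 [ 0.002 -0.001 -1.   ]]
[ 0.083 -0.    -0.143] [[ 0.001  0.947  0.321]
 [ 1.    -0.001 -0.   ]
 [ 0.     0.321 -0.947]] 344.9735712207204 247.16656119201045 195.2365466301904
lifter 0.56 [ 0.457 -0.004  0.014] [214. 107.]
lifter_grip 0.88 [ 0.458 -0.007  0.014] [217. 107.]
tray 0.88 [0.473 0.011 0.003] [206.  90.]
tray 0.45 [ 0.552 -0.093  0.068] [313.  44.]
lid 0.59 [ 0.568 -0.174  0.111] [406.  48.]
lid_bar 0.77 [ 0.576 -0.177  0.111] [413.  40.]
lime_1 0.73 [ 0.354 -0.15   0.042] [301. 216.]
lime_1 0.58 [ 0.461 -0.106  0.042] [294. 128.]
```

View pics/w1.png

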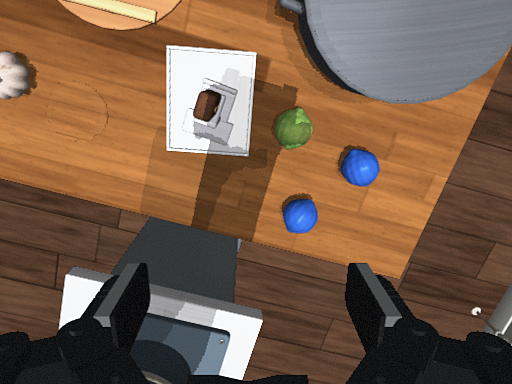

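Wrist view: the lifter grip is at (207,105), with its heel at (212,128), on the tray (168–256, 45–155). The green lime is at (293,128). Next I compute positions and enlarge the lifter.

Run:
```python
from h import *
np.set_printoptions(precision=3,suppress=True)
p=cams.grab_frame("wrist")
print("grip",ray(p,207,105,.11), ray(p,208,98,.138))
im=cv2.cvtColor(p["color"],cv2.COLOR_RGB2BGR)
cv2.imwrite("pics/w2.png",cv2.resize(im[35:165,150:270],None,fx=4.5,fy=4.5,interpolation=cv2.INTER_CUBIC))
```

```text
grip [ 0.466 -0.011  0.11 ] [ 0.475 -0.013  0.138]
```

View pics/w2.png

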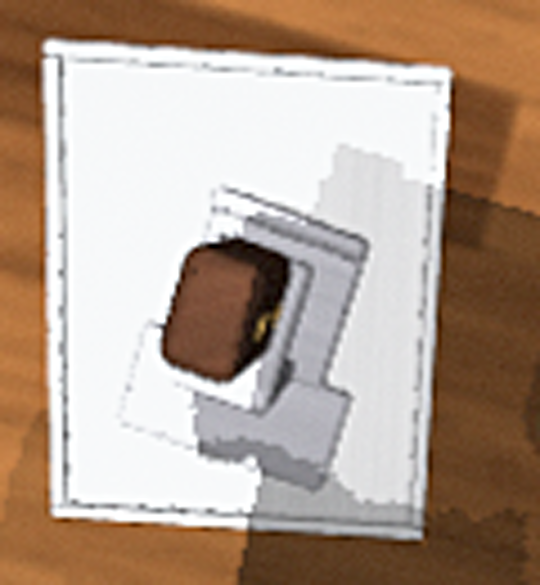

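Lifter crop: grip top is centred at (213,311). The foot's front corners are (218,187) and (370,243), and the heel's rear corners are (122,420) and (322,490). The lifter is turned relative to the tray.

Run:
```python
from h import *
np.set_printoptions(precision=4,suppress=True)
p=cams.grab_frame("wrist")
f=lambda u,v,z:ray(p,u/4.5+150,v/4.5+35,z)
g=f(213,311,.138);a=f(218,187,.022);b=f(370,243,.022);c=f(122,420,.012);d=f(322,490,.012)
ang=lambda l,r:np.degrees(np.arctan2((r-l)[0],-(r-l)[1]))
print(g,a,b,c,d,ang(a,b),ang(c,d),np.linalg.norm(a-b),np.linalg.norm(c-d))
m=(a+b)/2;n=(c+d)/2;print(m,n,m-n,np.degrees(np.arctan2((m-n)[1],(m-n)[0])),n+(m-n)*52/72)
t=[f(*q,.01) for q in((45,42),(452,68),(420,538),(52,515))];print(t,np.mean(t,0),ang(t[0],t[1]),ang(t[3],t[2]))
p=cams.grab_frame("top")
f=lambda u,v,z:ray(p,u/2.7+130,v/2.7+80,z)
e=f(478,248,.114);h=f(574,207,.114)
print("bar feet mid?",e,h,(e+h)/2,ang(e,h))
```

```text
[ 0.4672 -0.0046  0.138 ] [0.4872 0.0147 0.022 ] [ 0.4839 -0.0284  0.022 ] [0.4176 0.029  0.012 ] [ 0.4128 -0.0315  0.012 ] -4.409502519914227 -4.450235732064267 0.04321230690805685 0.06072607680856925
[ 0.4856 -0.0068  0.022 ] [ 0.4152 -0.0013  0.012 ] [ 0.0704 -0.0056  0.01  ] -4.521869859735391 [ 0.466  -0.0053  0.0192]
[array([0.5108, 0.0692, 0.01  ]), array([ 0.533 , -0.0382,  0.01  ]), array([ 0.4061, -0.063 ,  0.01  ]), array([0.3845, 0.0438, 0.01  ])] [0.4586 0.0029 0.01  ] 11.704533108892686 11.453408047177321
bar feet mid? [ 0.6081 -0.1244  0.114 ] [ 0.6445 -0.2159  0.114 ] [ 0.6263 -0.1701  0.114 ] 21.685385987596458
```

```bash
python3 -m crank '[[0,0,0,0,0,6.6,100],[0,0,0,0,0,6.6,100],[0,0,0,0,0,6.7,100],[0.0204,-0.0282,0.02,0,0,0,100],[0.0204,-0.0281,0.02,0,0,0,100],[0,0,0.04,0,0,0,100],[0,0,0.04,0,0,0,100],[0,0,0,0,0,0,100],[0,0,0,0,0,0,100]]'
python3 - <<'E'
from h import *
p=cams.grab_frame("wrist");save(p,"w3.png")
print(px(p,[.466,-.005,.138]))
E
```

```text
time: 4.4
position: [0.4665, -0.0109, 0.2018]
tcp_rot: [[0.996, -0.084, -0.001], [-0.084, -0.996, 0.0], [-0.001, 0.0, -1.0]]
force: [0.0, -0.0, 1.2]
gripper_width: 0.0849
grasp_force: 0.0
(np.float64(237.94905310688844), np.float64(214.77784785653597))
```

View pics/w3.png

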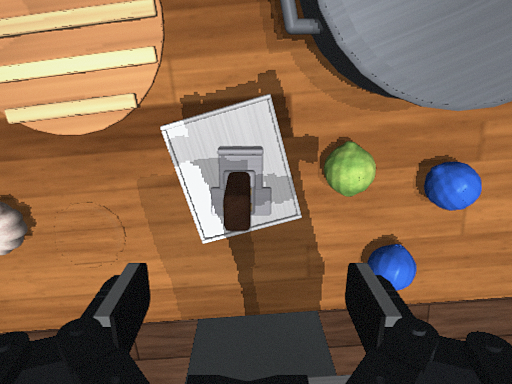

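The grip top is at (237,213), matching the prediction, and the lifter is square to the tool. I'll descend and grip.

```bash
python3 -m crank '[[0,-0.006,0.02,0,0,0,100],[0,0,0.035,0,0,0,100],[0,0,0.03,0,0,0,100],[0,0,0.02,0,0,0,100],[0,0,0.01,0,0,0,100],[0,0,0,0,0,0,100],[0,0,0,0,0,0,0],[0,0,0,0,0,0,0],[0,0,0,0,0,0,0],[0,0,0,0,0,0,0]]' 60
python3 -m crank '[[0,0,0,0,0,0,0],[0,0,0,0,0,0,0],[0,0,0,0,0,0,0]]' 100
python3 -m crank '[[0,0,-0.01,0,0,0,0],[0,0,-0.02,0,0,0,0],[0,0,-0.03,0,0,0,0],[0,0,-0.04,0,0,0,0],[0,0,-0.04,0,0,0,0],[0,0,-0.03,0,0,0,0],[0,0,0,0,0,0,0],[0,0,0,0,0,0,0]]' 100
```

```text
time: 5.45
position: [0.4673, -0.0047, 0.0869]
tcp_rot: [[0.997, -0.084, 0.001], [-0.084, -0.997, 0.0], [0.001, -0.0, -1.0]]
force: [-0.5, 0.0, -0.1]
gripper_width: 0.0281
grasp_force: 0.0
time: 5.75
position: [0.4672, -0.0045, 0.0868]
tcp_rot: [[0.997, -0.083, 0.001], [-0.083, -0.997, 0.0], [0.001, -0.0, -1.0]]
force: [-2.0, 0.2, 6.3]
gripper_width: 0.0171
grasp_force: 97.3
time: 6.55
position: [0.4667, -0.0048, 0.2567]
tcp_rot: [[0.997, -0.084, 0.001], [-0.084, -0.997, -0.0], [0.001, 0.0, -1.0]]
force: [0.0, -0.6, -3.0]
gripper_width: 0.0169
grasp_force: 97.7
```

Run:
```python
from h import *
p=cams.grab_frame("top");save(p,"top2.png");im=cv2.imread("pics/top2.png")[115:225,260:390]
q=cams.grab_frame("scene");save(q,"sc2.png");jm=cv2.imread("pics/sc2.png")[130:220,225:315]
a=cv2.resize(im,None,fx=6,fy=6,interpolation=cv2.INTER_CUBIC)
cv2.imwrite("pics/lidtop.png",a[:600])
cv2.imwrite("pics/lidsc.png",cv2.resize(jm,None,fx=6,fy=6,interpolation=cv2.INTER_CUBIC))
```

```text
(no output)
```

View pics/lidtop.png

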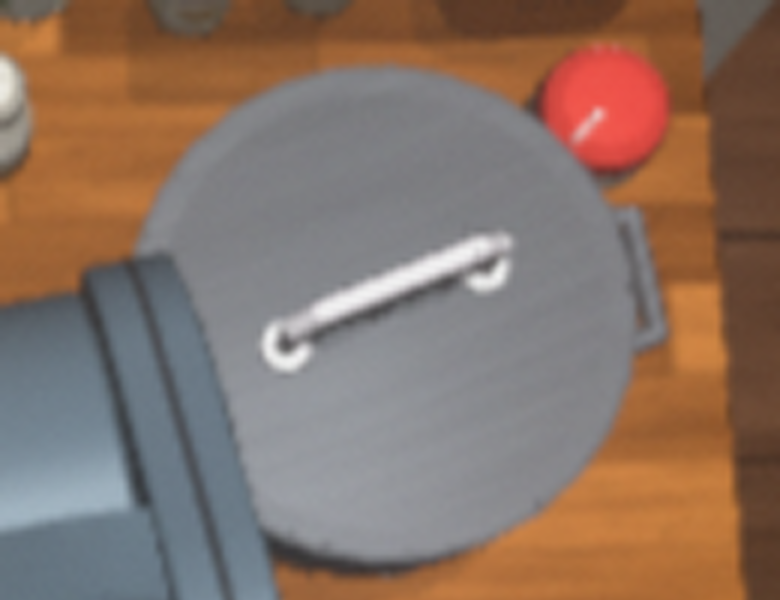

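View pics/lidsc.png

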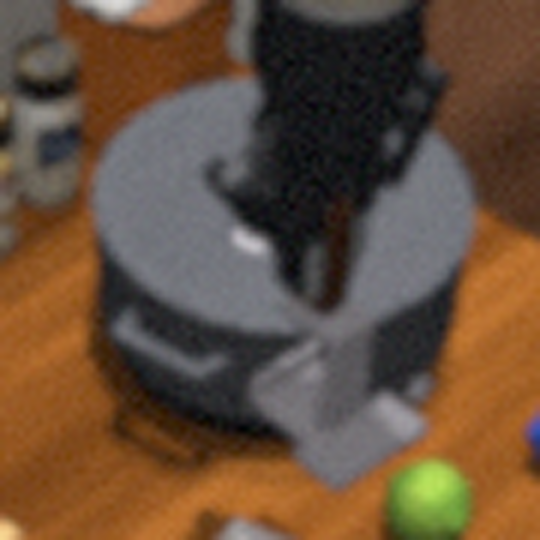

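Lid from the top (6x): foot rings are at (287,345) and (487,265), and the bar's straight part runs (318,308)–(482,249). The lid rim spans x≈133–635 and y≈65–562.

Run:
```python
from h import *
np.set_printoptions(precision=4,suppress=True)
p=cams.grab_frame("top")
f=lambda u,v,z:ray(p,u/6+260,v/6+115,z)
ang=lambda l,r:np.degrees(np.arctan2((r-l)[0],-(r-l)[1]))
for a,b,z in(((287,345),(487,265),.112),((318,308),(482,249),.162),((288,335),(510,242),.155)):
    a=f(*a,z);b=f(*b,z);print((a+b)/2,ang(a,b),np.linalg.norm(a-b))
print(f(384,313,.104), f(633,313,.104)-f(133,313,.104))
for c in[(.62,-.166),(.615,-.163)]:
  th=np.arange(0,360,45)*np.pi/180
  print(c,[tuple(np.round((np.array(px(p,[c[0]+.108*np.cos(t),c[1]+.108*np.sin(t),.105]))-[260,115])*6)) for t in th])
s=status.observe();print(s["position"])
```

```text
[ 0.6226 -0.1694  0.112 ] 20.348376724677667 0.09152106501942057
[ 0.6223 -0.1673  0.162 ] 18.3391034431009 0.07044237446276272
[ 0.6198 -0.1679  0.155 ] 21.28995297838208 0.09809907490429064
[ 0.621  -0.1692  0.104 ] [-0.0067 -0.2115  0.    ]
(0.62, -0.166) [(np.float64(364.0), np.float64(70.0)), (np.float64(189.0), np.float64(147.0)), (np.float64(122.0), np.float64(323.0)), (np.float64(204.0), np.float64(498.0)), (np.float64(391.0), np.float64(568.0)), (np.float64(570.0), np.float64(488.0)), (np.float64(633.0), np.float64(307.0)), (np.float64(546.0), np.float64(135.0))]
(0.615, -0.163) [(np.float64(357.0), np.float64(82.0)), (np.float64(183.0), np.float64(158.0)), (np.float64(116.0), np.float64(334.0)), (np.float64(198.0), np.float64(510.0)), (np.float64(384.0), np.float64(580.0)), (np.float64(563.0), np.float64(500.0)), (np.float64(626.0), np.float64(319.0)), (np.float64(540.0), np.float64(147.0))]
[ 0.466  -0.0048  0.2551]
```

```bash
python3 -m crank '[[0,0,-0.01,0,0,-8.2,0],[0,0,0,0,0,-8.2,0],[0,0,0,0,0,-8.3,0],[0,0.0344,0,0,0,0,0],[0,0.0344,0,0,0,0,0],[0,0.0344,0,0,0,0,0],[0,0.0344,0,0,0,0,0],[0,0.0344,0,0,0,0,0],[0,0.0344,0,0,0,0,0],[0,0,0,0,0,0,0]]'
python3 -m crank '[[0,0,0.02,0,0,0,0],[0,0,0.015,0,0,0,0],[0,0,0.01,0,0,0,0],[0,0,0,0,0,0,0],[0,0,0,0,0,0,0],[0,0,0,0,0,0,0]]'
python3 - <<'E'
from h import *
np.set_printoptions(precision=4,suppress=True)
s=status.observe();print(s["position"],s["tcp_rot"])
p=cams.grab_frame("wrist");save(p,"w4.png")
for w in([.6215,-.168,.164],[.6215-.012,-.168+.033,.164],[.6215+.012,-.168-.033,.164]):print(px(p,w))
E
```

```text
time: 7.7
position: [0.537, -0.2041, 0.2641]
tcp_rot: [[0.942, 0.335, -0.003], [0.335, -0.942, -0.001], [-0.003, 0.0, -1.0]]
force: [0.0, 0.9, -2.6]
gripper_width: 0.017
grasp_force: 98.2
time: 8.3
position: [0.5377, -0.1987, 0.2219]
tcp_rot: [[0.94, 0.341, 0.001], [0.341, -0.94, -0.0], [0.001, 0.001, -1.0]]
force: [-0.4, -0.6, -1.7]
gripper_width: 0.0174
grasp_force: 98.2
[ 0.5377 -0.1987  0.2219] [[ 0.9401  0.3408  0.001 ]
 [ 0.3408 -0.9401 -0.0002]
 [ 0.0008  0.0006 -1.    ]]
(np.float64(246.75090630151178), np.float64(65.32093625806715))
(np.float64(182.35748207658676), np.float64(65.3046026961236))
(np.float64(311.1325129477194), np.float64(65.33726682245074))
```

View pics/w4.png

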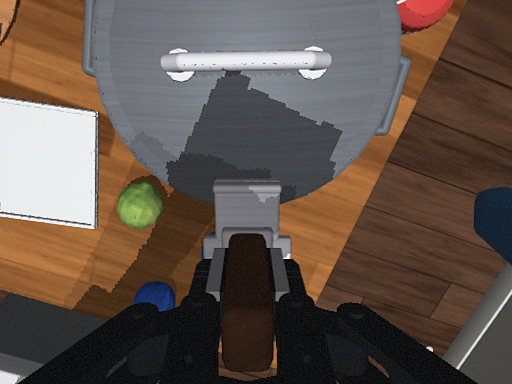

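The bar is centred at (246,61), level in the image and square to the lifter, about 2 mm beyond the prediction. I'll lower to hook height and slide in.

```bash
python3 -m crank '[[0,0,0.008,0,0,0,0],[0,0,0.006,0,0,0,0],[0,0,0,0,0,0,0],[0.015,0,0,0,0,0,0],[0.02,0,0,0,0,0,0],[0.02,0,0,0,0,0,0],[0.02,0,0,0,0,0,0],[0.012,0,0,0,0,0,0],[0.005,0,0,0,0,0,0],[0,0,0,0,0,0,0]]'
python3 -m crank '[[0,0,0,0,0,0,0],[0,0,0,0,0,0,0]]'
python3 - <<'E'
from h import *
p=cams.grab_frame("wrist");save(p,"w5.png")
E
```

```text
time: 9.35
position: [0.6241, -0.167, 0.207]
tcp_rot: [[0.94, 0.341, -0.0], [0.341, -0.94, 0.0], [-0.0, -0.0, -1.0]]
force: [-0.3, 0.3, -2.7]
gripper_width: 0.0167
grasp_force: 98.3
time: 9.55
position: [0.6231, -0.1681, 0.2074]
tcp_rot: [[0.941, 0.34, -0.0], [0.34, -0.941, -0.0], [-0.0, 0.0, -1.0]]
force: [1.0, -0.2, -2.3]
gripper_width: 0.0173
grasp_force: 98.3
```

View pics/w5.png

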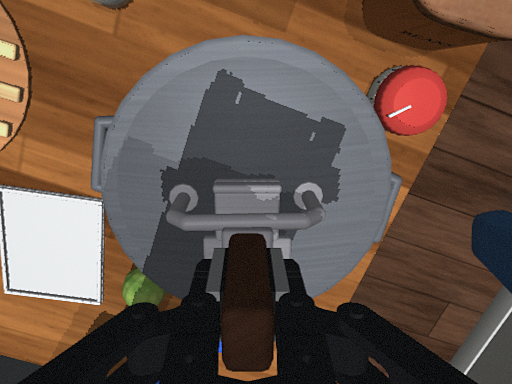

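```bash
python3 - <<'E'
from h import *
p=cams.grab_frame("wrist");s=status.observe()
for v in(217,219,221):print((s["tcp_rot"].T@(ray(p,246,v,.161)-s["position"])).round(4))
E
python3 -m crank '[[0.001,0,-0.004,0,0,0,0],[0,0,-0.004,0,0,0,0],[0,0,-0.004,0,0,0,0],[0,0,-0.004,0,0,0,0],[0,0,-0.004,0,0,0,0],[0,0,-0.004,0,0,0,0],[0,0,-0.003,0,0,0,0],[0,0,0,0,0,0,0],[0,0,0,0,0,0,0]]'
```

```text
[ 0.0046 -0.0006  0.0465]
[ 0.0033 -0.0006  0.0465]
[ 0.002  -0.0006  0.0465]
time: 10.55
position: [0.6245, -0.1671, 0.234]
tcp_rot: [[0.94, 0.341, -0.001], [0.341, -0.94, 0.0], [-0.0, -0.0, -1.0]]
force: [0.5, 0.4, -6.2]
gripper_width: 0.0168
grasp_force: 98.0
```

```bash
python3 -m crank '[[0,0,-0.004,0,0,0,0],[0,0,-0.006,0,0,0,0],[0,0,-0.007,0,0,0,0],[0,0,-0.008,0,0,0,0],[0,0,-0.008,0,0,0,0],[0,0,-0.008,0,0,0,0],[0,0,-0.008,0,0,0,0],[0,0,-0.007,0,0,0,0],[0,0,-0.005,0,0,0,0],[0,0,-0.003,0,0,0,0]]'
python3 -m crank '[[0,0,0,0,0,0,0],[0,0,0,0,0,0,0],[0,0,0,0,0,0,0]]'
python3 - <<'E'
from h import *
s=status.observe();print(s["position"])
p=cams.grab_frame("top");f=lambda u,v,z:ray(p,u/2.7+130,v/2.7+80,z)
t=f(202,279,.012);print(t,f(107,279,.012)-f(297,279,.012)); print("tool shift",s["tcp_rot"].T@(t-s["position"]))
p=cams.grab_frame("wrist");save(p,"w6.png")
for d in models.boxes_of("trivet",p)[:1]:print(d["score"],world(p,d["location"]))
E
```

```text
time: 11.55
position: [0.6248, -0.1671, 0.2989]
tcp_rot: [[0.94, 0.341, 0.001], [0.341, -0.94, -0.0], [0.0, 0.0, -1.0]]
force: [-0.1, 0.5, -6.4]
gripper_width: 0.0169
grasp_force: 98.0
time: 11.85
position: [0.6245, -0.1671, 0.2979]
tcp_rot: [[0.94, 0.341, -0.001], [0.341, -0.94, 0.0], [-0.001, -0.0, -1.0]]
force: [-0.2, -0.4, -5.3]
gripper_width: 0.017
grasp_force: 98.0
[ 0.62450009 -0.16709588  0.29786609]
[0.60548314 0.14889562 0.012     ] [0.00598581 0.19615387 0.        ]
tool shift [ 0.08993315 -0.30345915  0.28593053]
0.65 [0.62148569 0.10277717 0.00844062]
```

View pics/w6.png

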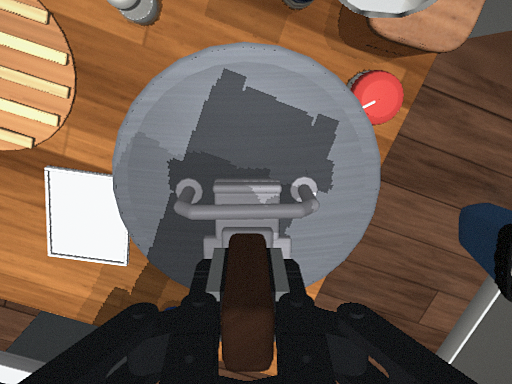

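The lid hangs level on the seat: bar at (246,210), lid disc centred at (247,165). Now the slow carry to the trivet.

```bash
python3 -m crank '[[0.0011,-0.0038,0,0,0,0,0],[0.0023,-0.0077,0,0,0,0,0],[0.0034,-0.0115,0,0,0,0,0],[0.0045,-0.0153,0,0,0,0,0],[0.0051,-0.0173,0,0,0,0,0],[0.0051,-0.0173,0,0,0,0,0],[0.0051,-0.0173,0,0,0,0,0],[0.0051,-0.0173,0,0,0,0,0],[0.0051,-0.0173,0,0,0,0,0],[0.0051,-0.0173,0,0,0,0,0]]'
python3 -m crank '[[0.0051,-0.0173,0,0,0,0,0],[0.0051,-0.0173,0,0,0,0,0],[0.0051,-0.0173,0,0,0,0,0],[0.0051,-0.0173,0,0,0,0,0],[0.0051,-0.0173,0,0,0,0,0],[0.0051,-0.0173,0,0,0,0,0],[0.0045,-0.0153,0,0,0,0,0],[0.0040,-0.0134,0,0,0,0,0],[0.0034,-0.0115,0,0,0,0,0],[0.0028,-0.0096,0,0,0,0,0]]'
python3 -m crank '[[0.0017,-0.0058,0,0,0,0,0],[0.0008,-0.0025,0,0,0,0,0],[0,0,0,0,0,0,0],[0,0,0,0,0,0,0],[0,0,0,0,0,0,0]]'
python3 - <<'E'
from h import *
s=status.observe();print(s["position"])
p=cams.grab_frame("top");save(p,"top3.png")
p=cams.grab_frame("wrist");save(p,"w7.png")
print([px(p,[.606+.1*np.cos(a),.15+.1*np.sin(a),.006]) for a in np.arange(8)*np.pi/4])
E
```

```text
time: 13.0
position: [0.6154, -0.0172, 0.2984]
tcp_rot: [[0.94, 0.341, 0.0], [0.341, -0.94, 0.0], [0.0, -0.0, -1.0]]
force: [0.1, 0.3, -6.0]
gripper_width: 0.0172
grasp_force: 97.9
time: 14.0
position: [0.6059, 0.1417, 0.2983]
tcp_rot: [[0.94, 0.341, 0.0], [0.341, -0.94, 0.0], [0.0, 0.0, -1.0]]
force: [0.5, -0.1, -5.8]
gripper_width: 0.0174
grasp_force: 97.9
time: 14.5
position: [0.6057, 0.1485, 0.2983]
tcp_rot: [[0.941, 0.34, 0.0], [0.34, -0.941, -0.0], [-0.0, 0.0, -1.0]]
force: [0.6, 0.7, -5.2]
gripper_width: 0.0166
grasp_force: 97.9
[0.60566578 0.1484649  0.29831322]
[(np.float64(274.9184112098578), np.float64(67.26239571383311)), (np.float64(210.40345527997926), np.float64(70.34237341054792)), (np.float64(170.2861975420464), np.float64(118.81765455138772)), (np.float64(177.0799799552541), np.float64(178.23125796545037)), (np.float64(221.14781574506392), np.float64(214.8328393386473)), (np.float64(277.5052288610466), np.float64(212.47972076730994)), (np.float64(318.3724881579095), np.float64(172.1071331269051)), (np.float64(319.70562582517397), np.float64(111.97214360347456))]
```

View pics/w7.png

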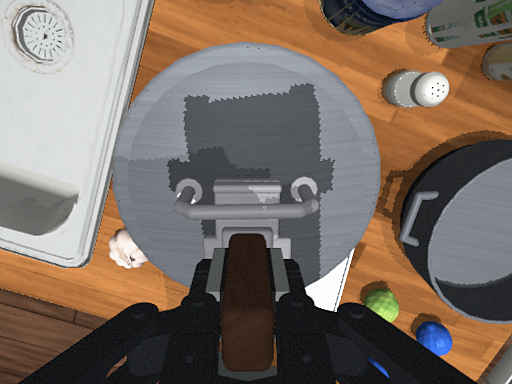

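Lid is over the trivet position (calibrated outline centred at about (246,143)). The casserole is open at right, with its inner floor visible and empty. Lowering now.

```bash
python3 -m crank '[[0,0,0.005,0,0,0,0],[0,0,0.01,0,0,0,0],[0,0,0.014,0,0,0,0],[0,0,0.014,0,0,0,0],[0,0,0.014,0,0,0,0],[0,0,0.014,0,0,0,0],[0,0,0.014,0,0,0,0],[0,0,0.014,0,0,0,0],[0,0,0.011,0,0,0,0],[0,0,0.008,0,0,0,0]]'
python3 -m crank '[[0,0,0.006,0,0,0,0],[0,0,0.005,0,0,0,0],[0,0,0.004,0,0,0,0],[0,0,0.003,0,0,0,0],[0,0,0.003,0,0,0,0],[0,0,0.003,0,0,0,0],[0,0,0.003,0,0,0,0],[0,0,0.003,0,0,0,0],[0,0,0.003,0,0,0,0],[0,0,0,0,0,0,0]]'
```

```text
time: 15.6
position: [0.6051, 0.1491, 0.1789]
tcp_rot: [[0.94, 0.341, -0.001], [0.341, -0.94, -0.0], [-0.001, -0.0, -1.0]]
force: [-0.3, -1.0, -5.5]
gripper_width: 0.0168
grasp_force: 97.9
time: 16.6
position: [0.6056, 0.1493, 0.1472]
tcp_rot: [[0.94, 0.341, 0.0], [0.341, -0.94, 0.0], [0.0, -0.0, -1.0]]
force: [-0.3, -0.2, -2.3]
gripper_width: 0.017
grasp_force: 98.1
```

Contact: the load dropped to the lifter's weight alone. I'll lower to mid-opening, then back out.

```bash
python3 -m crank '[[0,0,0.004,0,0,0,0],[0,0,0.005,0,0,0,0],[0,0,0.005,0,0,0,0],[0,0,0.005,0,0,0,0],[0,0,0,0,0,0,0],[0,0,0,0,0,0,0],[0,0,0,0,0,0,0]]'
python3 -m crank '[[-0.006,0,0,0,0,0,0],[-0.012,0,0,0,0,0,0],[-0.015,0,0,0,0,0,0],[-0.015,0,0,0,0,0,0],[-0.015,0,0,0,0,0,0],[-0.015,0,0,0,0,0,0],[-0.012,0,0,0,0,0,0],[0,0,0,0,0,0,0],[0,0,0,0,0,0,0]]'
python3 - <<'E'
from h import *
p=cams.grab_frame("wrist");save(p,"w8.png")
print(px(p,[.6055,.1485,.08]),[px(p,[.606+.1*np.cos(a),.15+.1*np.sin(a),.006]) for a in np.arange(8)*np.pi/4])
E
```

```text
time: 17.3
position: [0.6056, 0.1494, 0.1284]
tcp_rot: [[0.94, 0.341, 0.0], [0.341, -0.94, 0.0], [0.0, -0.0, -1.0]]
force: [-1.0, -0.3, -2.5]
gripper_width: 0.0166
grasp_force: 98.1
time: 18.2
position: [0.5214, 0.1188, 0.1287]
tcp_rot: [[0.94, 0.341, 0.001], [0.341, -0.94, 0.0], [0.001, 0.0, -1.0]]
force: [0.9, 0.2, -2.3]
gripper_width: 0.017
grasp_force: 98.2
(np.float64(248.7424998794632), np.float64(64.85980786198883)) [(np.float64(300.31780907519146), np.float64(-90.44561918566012)), (np.float64(180.2674860295544), np.float64(-84.06039013656425)), (np.float64(110.50127887048461), np.float64(14.540458441590658)), (np.float64(127.64418470946447), np.float64(126.48229157619012)), (np.float64(204.4411779653369), np.float64(191.04419149273008)), (np.float64(299.0862227964883), np.float64(187.0827103959829)), (np.float64(371.2410058897668), np.float64(115.60721977257685)), (np.float64(379.2096857215821), np.float64(1.2978393927351135))]
```

View pics/w8.png

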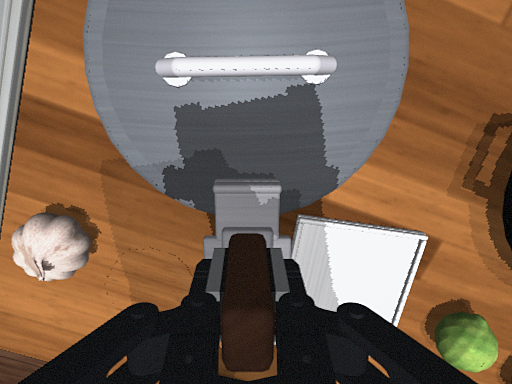

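Lid is flat on the trivet with its bar at (247,66), exactly as predicted. Lifter goes back to the tray, keeping its yaw.

```bash
python3 -m crank '[[-0.01,0,-0.02,0,0,0,0],[-0.01,0.01,-0.02,0,0,0,0],[-0.0168,0.02,0,0,0,0,0],[-0.02,0.02,0,0,0,0,0],[-0.02,0.02,0,0,0,0,0],[-0.01,0.0198,0,0,0,0,0],[0,0,0.02,0,0,0,0],[0,0,0.02,0,0,0,0],[0,0,0.02,0,0,0,0],[0,0,0,0,0,0,0]]'
python3 -m crank '[[0,0,0.007,0,0,0,0],[0,0,0.006,0,0,0,0],[0,0,0.004,0,0,0,0],[0,0,0.003,0,0,0,0],[0,0,0.002,0,0,0,0],[0,0,0,0,0,0,0],[0,0,0,0,0,0,0]]'
```

```text
time: 19.25
position: [0.4693, 0.0047, 0.1065]
tcp_rot: [[0.94, 0.341, -0.003], [0.341, -0.94, 0.0], [-0.003, -0.001, -1.0]]
force: [0.3, 0.6, -3.0]
gripper_width: 0.0168
grasp_force: 98.1
time: 19.95
position: [0.47, 0.0047, 0.0868]
tcp_rot: [[0.94, 0.341, 0.001], [0.341, -0.94, -0.0], [0.001, 0.0, -1.0]]
force: [-1.5, 0.1, 5.8]
gripper_width: 0.0167
grasp_force: 99.4
```

```bash
python3 -m crank '[[0,0,0,0,0,0,60],[0,0,0,0,0,0,60],[0,0,0,0,0,0,60],[0,0,0,0,0,0,60],[0,0,-0.03,0,0,0,60],[0,0,-0.04,0,0,0,100],[0,0,-0.04,0,0,0,100],[0,0,-0.04,0,0,0,100],[0,0,0,0,0,0,100],[0,0,0,0,0,0,100]]'
python3 - <<'E'
from h import *
s=status.observe()
p=cams.grab_frame("wrist")
for n in("lime_1","garlic_1","lifter"):
    for d in models.boxes_of(n,p)[:3]:
        w=world(p,d["location"]);print(n,round(d["score"],2),w.round(3),np.round(px(p,w)),p["color"][int(px(p,w)[1])%384,int(px(p,w)[0])%512])
q=cams.grab_frame("top");im=cv2.cvtColor(q["color"],cv2.COLOR_RGB2BGR)
for n in("lime_1","garlic_1"):
    for d in models.boxes_of(n,q)[:4]:
        w=world(q,d["location"]);a=px(q,w);print("top",n,round(d["score"],2),w.round(3),np.round(a),q["color"][int(a[1]),int(a[0])])
b=cv2.cvtColor(p["color"],cv2.COLOR_RGB2BGR);cv2.imwrite("pics/both.png",np.hstack([b,cv2.resize(im[150:300,140:360],None,fx=2.56,fy=2.56)])[:, :800] if 0 else cv2.resize(np.hstack([b,im]),(800,300)))
E
```

```text
time: 20.95
position: [0.4702, 0.0045, 0.237]
tcp_rot: [[0.94, 0.34, 0.002], [0.34, -0.94, -0.0], [0.002, 0.001, -1.0]]
force: [-0.6, 0.4, -1.2]
gripper_width: 0.0852
grasp_force: 0.0
lime_1 0.81 [ 0.438 -0.2    0.043] [413. 255.] [ 65 118 234]
lime_1 0.76 [ 0.356 -0.144  0.038] [333. 297.] [ 56 102 216]
lime_1 0.69 [ 0.465 -0.103  0.037] [341. 203.] [144 192  93]
garlic_1 0.67 [0.431 0.236 0.037] [ 11. 122.] [241 223 219]
lifter 0.92 [0.471 0.007 0.022] [245. 159.] [137 137 143]
top lime_1 0.76 [ 0.435 -0.209  0.037] [339. 241.] [120 178 242]
top lime_1 0.56 [ 0.354 -0.157  0.044] [321. 273.] [ 77 126 237]
top lime_1 0.54 [ 0.725 -0.002  0.076] [258. 133.] [202 198 185]
top lime_1 0.51 [0.426 0.247 0.037] [167. 249.] [203 178 163]
top garlic_1 0.62 [0.425 0.249 0.04 ] [166. 250.] [228 205 188]
```

View pics/both.png

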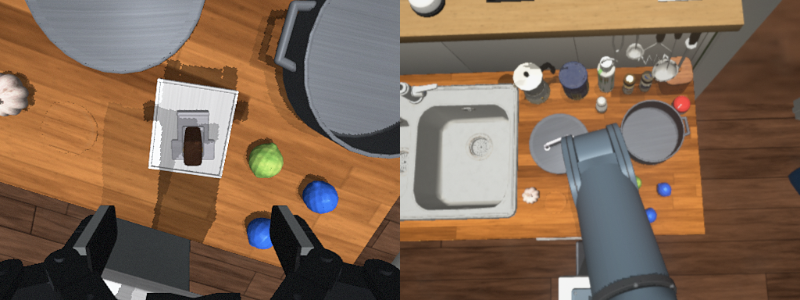

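Left: the tray with the lifter standing at (192,140), the green lime at (265,160), and blue look-alikes at (320,195) and (263,232). The green one is the real lime, by colour. Right: the lid is on the trivet and the pot is empty. Locating both targets by colour.

```bash
cat >> h.py <<'E'
def blob(p,kind,near=None,z=.024):
    h=cv2.cvtColor(p["color"],cv2.COLOR_RGB2HSV)
    m=cv2.inRange(h,(30,70,50),(75,255,255)) if kind=="lime" else cv2.inRange(h,(0,0,120),(179,60,255))
    n,l,st,c=cv2.connectedComponentsWithStats(m); out=[]
    for i in range(1,n):
        if st[i,4]>60: out.append((st[i,4],np.round(c[i]),ray(p,*c[i],z).round(4)))
    return sorted(out,key=lambda o:-o[0])[:8]
E
python3 - <<'E'
from h import *
s=status.observe();print(s["joint_pos"])
for c in("wrist","scene"):
    p=cams.grab_frame(c)
    print(c,blob(p,"lime")[:3])
    g=[o for o in blob(p,"garlic") if np.hypot(o[2][0]-.43,o[2][1]-.245)<.06];print(g)
E
```

```text
[  7.98974829  15.9911178  -18.40794813 111.29003911   6.16847815
  53.75092843 -83.4949566 ]
wrist [(np.int32(1573), array([341., 205.]), array([ 0.4587, -0.1085,  0.024 ]))]
[(np.int32(1276), array([ 13., 121.]), array([0.4269, 0.2417, 0.024 ]))]
scene [(np.int32(156), array([296., 214.]), array([ 0.4577, -0.1066,  0.024 ]))]
[]
```

```bash
python3 -m crank '[[0,0,0,0,0,-7.8,80],[0,0,0,0,0,-7.8,80],[0,0,0,0,0,-7.8,80],[0,0,0,0,0,-7.8,80],[0,0,0,0,0,-7.8,80],[0,0,0,0,0,-7.8,80],[0,0,0,0,0,-7.8,80],[0,0,0,0,0,-7.8,80],[0,0,0,0,0,-7.7,80],[0,0,0,0,0,0,80]]'
python3 -m crank '[[-0.037,-0.004,0,0,0,0,80],[-0.037,-0.004,0,0,0,0,80],[-0.038,-0.004,0.02,0,0,0,80],[0,0,0.04,0,0,0,80],[0,0,0.04,0,0,0,80],[0,0,0,0,0,0,80],[0,0,0,0,0,0,80]]'
python3 - <<'E'
from h import *
s=status.observe();p=cams.grab_frame("wrist")
print(s["position"])
for o in blob(p,"lime")[:2]:print(o,s["tcp_rot"].T@(o[2]-s["position"]))
E
```

```text
time: 22.4
position: [0.4698, 0.0045, 0.2361]
tcp_rot: [[-0.002, 1.0, -0.0], [1.0, 0.002, 0.0], [0.0, -0.0, -1.0]]
force: [0.9, -0.4, 0.4]
gripper_width: 0.0685
grasp_force: 0.0
time: 23.1
position: [0.4579, -0.1069, 0.1366]
tcp_rot: [[0.001, 1.0, -0.001], [1.0, -0.001, 0.001], [0.001, -0.001, -1.0]]
force: [-0.1, 0.5, 1.4]
gripper_width: 0.0685
grasp_force: 0.0
[ 0.45787642 -0.10694957  0.13664383]
(np.int32(3039), array([248., 192.]), array([ 0.4585, -0.1079,  0.024 ])) [-0.0010114   0.00077721  0.11264235]
```

```bash
python3 -m crank '[[-0.001,0.0005,0.03,0,0,0,80],[0,0,0.04,0,0,0,80],[0,0,0.04,0,0,0,80],[0,0,0.02,0,0,0,80],[0,0,0,0,0,0,80],[0,0,0,0,0,0,80],[0,0,0,0,0,0,0],[0,0,0,0,0,0,0],[0,0,0,0,0,0,0],[0,0,0,0,0,0,0]]' 30
python3 -m crank '[[0,0,-0.02,0,0,0,0],[0,0,-0.04,0,0,0,0],[0,0,-0.04,0,0,0,0],[0,0,-0.04,0,0,0,0],[0,0,-0.04,0,0,0,0],[0,0,-0.04,0,0,0,0],[0,0,0,0,0,0,0],[0,0,0,0,0,0,0]]' 30
```

```text
time: 24.15
position: [0.4601, -0.1086, 0.0086]
tcp_rot: [[0.0, 1.0, 0.004], [1.0, -0.0, -0.001], [-0.001, 0.004, -1.0]]
force: [-0.4, 0.8, 11.8]
gripper_width: 0.052
grasp_force: 29.0
time: 24.95
position: [0.4586, -0.1087, 0.228]
tcp_rot: [[0.001, 1.0, 0.003], [1.0, -0.001, -0.002], [-0.002, 0.003, -1.0]]
force: [0.2, -0.3, -0.9]
gripper_width: 0.0513
grasp_force: 31.6
```

```bash
python3 -m crank '[[-0.005,0.032,0,0,0,0,0],[-0.005,0.033,0,0,0,0,0],[-0.005,0.033,0,0,0,0,0],[-0.006,0.033,0,0,0,0,0],[-0.0055,0.032,0,0,0,0,0],[0,0,0.03,0,0,0,0],[0,0,0.04,0,0,0,0],[0,0,0.04,0,0,0,0],[0,0,0.03,0,0,0,0],[0,0,0,0,0,0,0]]'
python3 -m crank '[[0,0,0.02,0,0,0,0],[0,0,0.015,0,0,0,0],[0,0,0.008,0,0,0,0],[0,0,0,0,0,0,0],[0,0,0,0,0,0,0]]'
```

```text
time: 25.95
position: [0.6175, -0.1344, 0.0811]
tcp_rot: [[-0.001, 1.0, -0.009], [1.0, 0.001, 0.002], [0.002, -0.009, -1.0]]
force: [-0.0, -0.2, -0.5]
gripper_width: 0.0515
grasp_force: 31.7
time: 26.45
position: [0.6217, -0.1348, 0.044]
tcp_rot: [[-0.0, 1.0, 0.001], [1.0, 0.0, -0.0], [-0.0, 0.001, -1.0]]
force: [-0.9, -0.8, -1.1]
gripper_width: 0.0512
grasp_force: 31.7
```

```bash
python3 -m crank '[[0,0,0,0,0,0,70],[0,0,0,0,0,0,70],[0,0,0,0,0,0,70],[0,0,-0.02,0,0,0,70],[0,0,-0.04,0,0,0,80],[0,0,-0.045,0,0,0,80],[0,0,-0.045,0,0,0,80],[0,0,-0.045,0,0,0,80],[0,0,0,0,0,0,80],[0,0,0,0,0,0,80]]'
python3 - <<'E'
from h import *
s=status.observe();p=cams.grab_frame("wrist");save(p,"pot.png")
print(s["position"])
for o in blob(p,"lime",z=.054)[:2]:print(o)
E
python3 -m crank '[[0.0377,-0.0195,0,0,0,0,80],[0.0377,-0.0195,0,0,0,0,80],[0.0377,-0.0195,0,0,0,0,80],[0.0377,-0.0195,0,0,0,0,80],[0.0377,-0.0195,0,0,0,0,80],[0.0377,-0.0195,0,0,0,0,80],[0.0377,-0.0195,0,0,0,0,80],[0.0377,-0.0195,0,0,0,0,80],[0.0377,-0.0195,0,0,0,0,80],[0.0377,-0.0195,0,0,0,0,80]]'
python3 -m crank '[[0,0,0.04,0,0,0,85],[0,0,0.04,0,0,0,85],[0,0,0,0,0,0,85],[0,0,0,0,0,0,85]]'
python3 - <<'E'
from h import *
s=status.observe();p=cams.grab_frame("wrist");save(p,"gar.png")
print(s["position"],s["tcp_rot"])
for d in models.boxes_of("garlic_1",p)[:2]:print(d["score"],world(p,d["location"]),px(p,world(p,d["location"])))
for o in blob(p,"garlic",z=.025)[:5]:print(o,s["tcp_rot"].T@(o[2]-s["position"]))
E
```

```text
time: 27.45
position: [0.6218, -0.1349, 0.2396]
tcp_rot: [[-0.0, 1.0, 0.002], [1.0, 0.0, -0.001], [-0.001, 0.002, -1.0]]
force: [-0.2, -0.1, 0.7]
gripper_width: 0.0684
grasp_force: 0.0
[ 0.62177659 -0.13487859  0.23961503]
(np.int32(1932), array([246., 166.]), array([ 0.6215, -0.1338,  0.054 ]))
time: 28.5
position: [0.4247, 0.2428, 0.237]
tcp_rot: [[-0.0, 1.0, -0.002], [1.0, 0.0, -0.001], [-0.001, -0.002, -1.0]]
force: [1.4, 0.5, -0.2]
gripper_width: 0.0684
grasp_force: 0.0
time: 28.9
position: [0.4256, 0.2417, 0.1578]
tcp_rot: [[-0.001, 1.0, -0.003], [1.0, 0.001, -0.001], [-0.001, -0.003, -1.0]]
force: [-0.3, -0.2, 0.9]
gripper_width: 0.0725
grasp_force: 0.0
[0.42561036 0.24172896 0.1578412 ] [[-6.26414523e-04  9.99995492e-01 -2.93652853e-03]
 [ 9.99999016e-01  6.22726111e-04 -1.25679102e-03]
 [-1.25495670e-03 -2.93731291e-03 -9.99994899e-01]]
0.9 [0.4282444  0.25671519 0.03990872] (np.float64(251.145051038678), np.float64(169.95388534652898))
(np.int32(32546), array([335.,  48.]), array([0.4899, 0.3453, 0.025 ])) [0.10369738 0.06474404 0.13252157]
(np.int32(21199), array([440., 247.]), array([0.597 , 0.1827, 0.025 ])) [-0.05896955  0.1717423   0.13241142]
(np.int32(3568), array([280., 361.]), array([0.4589, 0.0547, 0.025 ])) [-0.18688292  0.03356322  0.13297782]
(np.int32(2847), array([247., 171.]), array([0.425, 0.252, 0.025])) [ 0.01043813 -0.00021377  0.1328294 ]
(np.int32(736), array([352., 103.]), array([0.506 , 0.3063, 0.025 ])) [0.06468733 0.08081968 0.1325233 ]
```

```bash
python3 -m crank '[[0.0105,0,0.03,0,0,0,95],[0,0.0005,0.04,0,0,0,95],[0,0,0.04,0,0,0,95],[0,0,0.025,0,0,0,95],[0,0,0.013,0,0,0,95],[0,0,0,0,0,0,95],[0,0,0,0,0,0,0],[0,0,0,0,0,0,0],[0,0,0,0,0,0,0],[0,0,0,0,0,0,0]]' 30
python3 -m crank '[[0,0,-0.02,0,0,0,0],[0,0,-0.04,0,0,0,0],[0,0,-0.04,0,0,0,0],[0,0,-0.04,0,0,0,0],[0,0,-0.045,0,0,0,0],[0,0,-0.045,0,0,0,0],[0,0,0,0,0,0,0],[0,0,0,0,0,0,0]]' 30
```

```text
time: 30.0
position: [0.4278, 0.2531, 0.0123]
tcp_rot: [[-0.0, 1.0, 0.003], [1.0, 0.0, 0.001], [0.001, 0.003, -1.0]]
force: [-1.7, -1.0, 12.0]
gripper_width: 0.0521
grasp_force: 29.1
time: 30.8
position: [0.4272, 0.2526, 0.2422]
tcp_rot: [[0.0, 1.0, 0.004], [1.0, -0.0, 0.001], [0.001, 0.004, -1.0]]
force: [0.0, -0.4, -1.3]
gripper_width: 0.052
grasp_force: 31.6
```

```bash
python3 -m crank '[[-0.0377,0.0162,0,0,0,0,0],[-0.0377,0.0162,0,0,0,0,0],[-0.0377,0.0162,0,0,0,0,0],[-0.0377,0.0162,0,0,0,0,0],[-0.0377,0.0162,0,0,0,0,0],[-0.0377,0.0162,0,0,0,0,0],[-0.0377,0.0162,0,0,0,0,0],[-0.0377,0.0162,0,0,0,0,0],[-0.0377,0.0162,0,0,0,0,0],[-0.0377,0.0162,0,0,0,0,0]]'
python3 -m crank '[[-0.0377,0.0162,0,0,0,0,0],[-0.0377,0.0162,0,0,0,0,0],[0,0,0,0,0,0,0],[0,0,0.03,0,0,0,0],[0,0,0.04,0,0,0,0],[0,0,0.04,0,0,0,0],[0,0,0.04,0,0,0,0],[0,0,0.03,0,0,0,0],[0,0,0.012,0,0,0,0],[0,0,0,0,0,0,0]]'
python3 -m crank '[[0,0,0.003,0,0,0,0],[0,0,0,0,0,0,0],[0,0,0,0,0,0,75],[0,0,0,0,0,0,75],[0,0,0,0,0,0,75],[0,0,-0.02,0,0,0,75],[0,0,-0.04,0,0,0,80],[0,0,-0.045,0,0,0,80],[0,0,-0.045,0,0,0,80],[0,0,-0.045,0,0,0,80]]'
python3 -m crank '[[0,0,0,0,0,0,80],[0,0,0,0,0,0,80]]'
python3 - <<'E'
from h import *
s=status.observe();p=cams.grab_frame("wrist");save(p,"pot2.png")
print(s["position"])
print(blob(p,"lime",z=.054)[:1])
for d in models.boxes_of("garlic_1",p)[:3]:print("garlic",d["score"],world(p,d["location"]),px(p,world(p,d["location"])))
for n in("lime_1","garlic_1","kitchen_timer"):
    q=cams.grab_frame("scene")
    for d in models.boxes_of(n,q)[:4]:
        w=world(q,d["location"]);a=px(q,w);print(n,round(d["score"],2),w.round(3),np.round(a),q["color"][int(a[1]),int(a[0])])
E
```

```text
time: 31.8
position: [0.5884, -0.1261, 0.239]
tcp_rot: [[-0.0, 1.0, -0.002], [1.0, 0.0, 0.0], [0.0, -0.002, -1.0]]
force: [0.8, 0.9, -0.1]
gripper_width: 0.0521
grasp_force: 31.6
time: 32.8
position: [0.6197, -0.199, 0.0463]
tcp_rot: [[-0.001, 1.0, -0.004], [1.0, 0.001, 0.001], [0.001, -0.004, -1.0]]
force: [0.7, 0.4, -0.7]
gripper_width: 0.0519
grasp_force: 31.6
time: 33.8
position: [0.621, -0.1996, 0.2425]
tcp_rot: [[-0.0, 1.0, 0.0], [1.0, 0.0, 0.0], [0.0, 0.0, -1.0]]
force: [1.0, 0.2, -1.0]
gripper_width: 0.0683
grasp_force: 0.0
time: 34.0
position: [0.6217, -0.1998, 0.2416]
tcp_rot: [[-0.0, 1.0, 0.002], [1.0, 0.0, -0.001], [-0.001, 0.002, -1.0]]
force: [-0.2, 0.3, -1.0]
gripper_width: 0.0685
grasp_force: 0.0
[ 0.62167759 -0.19983686  0.24164782]
[(np.int32(2200), array([246.,  97.]), array([ 0.6213, -0.1333,  0.054 ]))]
garlic 0.6 [ 0.61827233 -0.19532821  0.06906885] (np.float64(243.1193257161267), np.float64(166.05384872513412))
lime_1 0.68 [0.457 0.012 0.015] [272. 235.] [124 122 124]
lime_1 0.67 [ 0.612 -0.123  0.068] [265. 178.] [136 177  71]
lime_1 0.62 [ 0.34  -0.139  0.032] [331. 226.] [ 25  55 123]
lime_1 0.56 [ 0.431 -0.191  0.037] [319. 202.] [ 35  69 150]
garlic_1 0.52 [ 0.618 -0.192  0.067] [278. 168.] [141 121 112]
kitchen_timer 0.73 [0.456 0.01  0.016] [272. 235.] [123 121 125]
```

View pics/pot2.png

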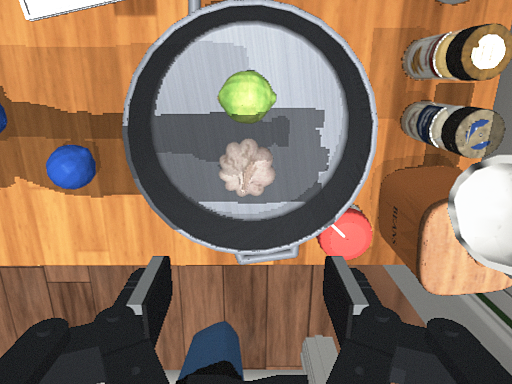

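The pot holds the green lime at (246,97) and the garlic at (246,168). Pot rim spans x 124–377, y 0–253, and the timer at (345,234) is untouched. Returning to the lifter.

```bash
python3 -m crank '[[0.0342,-0.0253,0,0,0,0,80],[0.0342,-0.0253,0,0,0,0,80],[0.0342,-0.0253,0,0,0,0,80],[0.0342,-0.0253,0,0,0,0,80],[0.0342,-0.0253,0,0,0,0,80],[0.0342,-0.0253,0,0,0,0,80],[0,0,0,0,0,7.8,80],[0,0,0,0,0,7.8,80],[0,0,0,0,0,7.8,80],[0,0,0,0,0,7.8,80]]'
python3 -m crank '[[0,0,0,0,0,7.8,80],[0,0,0,0,0,7.8,80],[0,0,0,0,0,7.8,80],[0,0,0,0,0,7.8,80],[0,0,0,0,0,7.7,80],[0,0,0,0,0,0,80],[0,0,0,0,0,0,80]]'
python3 - <<'E'
from h import *
s=status.observe();p=cams.grab_frame("wrist");save(p,"lf.png")
print(s["joint_pos"].round(1),"shift",s["tcp_rot"].T@(np.array([.47,.0047,.0868])-s["position"]))
m=cv2.inRange(cv2.cvtColor(p["color"],cv2.COLOR_RGB2HSV),(0,60,10),(20,255,95))
c=np.array(px(p,[.47,.0047,.138]));print("expect grip top",c)
n,l,st,ce=cv2.connectedComponentsWithStats(m)
for i in range(1,n):
    if st[i,4]>100 and np.hypot(*(ce[i]-c))<60:print(st[i],ce[i])
E
python3 - <<'E'
from h import *
# pot rim centre: fit circle on the rim pixels of the saved top view geometry
p=cams.grab_frame("top")
for d in models.boxes_of("lid",p)[:2]+models.boxes_of("casserole",p)[:1]:print(d["score"],world(p,d["location"]).round(3))
E
```

```text
time: 35.4
position: [0.4694, 0.0056, 0.2403]
tcp_rot: [[0.522, 0.853, -0.0], [0.853, -0.522, -0.0], [-0.0, -0.0, -1.0]]
force: [0.0, -0.6, -0.1]
gripper_width: 0.0683
grasp_force: 0.0
time: 36.1
position: [0.4694, 0.0056, 0.2402]
tcp_rot: [[0.939, 0.345, -0.0], [0.345, -0.939, -0.0], [-0.0, 0.0, -1.0]]
force: [0.6, -0.4, -0.1]
gripper_width: 0.0683
grasp_force: 0.0
[  9.5  15.8 -20.5 110.9   6.7  54.5 -84. ] shift [0.00023079 0.00101292 0.15343936]
expect grip top [248.57102677 194.18318333]
[ 237  161   24   48 1021] [248.08423115 185.51126347]
[203 216  18  38 314] [210.88216561 229.31210191]
0.82 [0.623 0.175 0.029]
0.7 [ 0.642 -0.177  0.031]
```

```bash
python3 -m crank '[[0,0.001,0.03,0,0,0.2,80],[0,0,0.04,0,0,0,80],[0,0,0.04,0,0,0,80],[0,0,0.03,0,0,0,80],[0,0,0.0135,0,0,0,80],[0,0,0,0,0,0,80],[0,0,0,0,0,0,0],[0,0,0,0,0,0,0],[0,0,0,0,0,0,0],[0,0,0,0,0,0,0]]' 60
python3 -m crank '[[0,0,0,0,0,0,0],[0,0,0,0,0,0,0],[0,0,0,0,0,0,0]]' 100
python3 -m crank '[[0,0,-0.01,0,0,0,0],[0,0,-0.02,0,0,0,0],[0,0,-0.03,0,0,0,0],[0,0,-0.03,0,0,0,0],[0,0,0,0,0,0,0],[0,0,0,0,0,0,0],[0,0,0,0,0,0,0]]' 100
python3 - <<'E'
from h import *
s=status.observe();R=s["tcp_rot"]
print("to pre-hook",R.T@(np.array([.5214,.1188,.1287])-s["position"]))
E
```

```text
time: 37.3
position: [0.4703, 0.0046, 0.0877]
tcp_rot: [[0.941, 0.337, 0.002], [0.337, -0.941, 0.0], [0.002, 0.0, -1.0]]
force: [-0.9, 0.8, 6.8]
gripper_width: 0.0173
grasp_force: 58.5
time: 37.6
position: [0.4703, 0.0046, 0.0878]
tcp_rot: [[0.941, 0.337, 0.002], [0.337, -0.941, 0.0], [0.002, 0.001, -1.0]]
force: [-1.9, 1.0, 8.9]
gripper_width: 0.0168
grasp_force: 97.2
time: 38.3
position: [0.4691, 0.0042, 0.1762]
tcp_rot: [[0.941, 0.337, -0.001], [0.337, -0.941, -0.0], [-0.001, -0.0, -1.0]]
force: [-0.9, -0.1, -1.8]
gripper_width: 0.0167
grasp_force: 98.1
to pre-hook [ 0.08795689 -0.09019864  0.04736519]
```

```bash
python3 -m crank '[[0.01,-0.018,0,0,0,-0.2,0],[0.015,-0.018,0,0,0,0,0],[0.02,-0.018,0,0,0,0,0],[0.02,-0.018,0,0,0,0,0],[0.018,-0.018,0,0,0,0,0],[0.005,0,0.016,0,0,0,0],[0,0,0.016,0,0,0,0],[0,0,0.015,0,0,0,0],[0,0,0,0,0,0,0],[0,0,0,0,0,0,0]]'
python3 -m crank '[[0,0,0,0,0,0,0],[0,0,0,0,0,0,0]]'
python3 - <<'E'
from h import *
s=status.observe();R=s["tcp_rot"];p=cams.grab_frame("wrist")
print("to hook",R.T@(np.array([.6056,.1493,.1290])-s["position"]))
m=cv2.inRange(p["color"],(190,190,190),(255,255,255));m[110:]=0
for u in range(180,321,20):
    v=np.where(m[:,u]>0)[0];print(u,(v.min(),v.max()) if len(v) else None)
print("expected bar",px(p,[.6055,.149,.08]))
E
```

```text
time: 39.3
position: [0.5214, 0.119, 0.1291]
tcp_rot: [[0.94, 0.341, -0.002], [0.341, -0.94, -0.0], [-0.002, -0.0, -1.0]]
force: [-0.5, -0.4, -1.7]
gripper_width: 0.017
grasp_force: 97.8
time: 39.5
position: [0.5223, 0.1191, 0.1304]
tcp_rot: [[0.94, 0.341, 0.001], [0.341, -0.94, 0.0], [0.001, 0.0, -1.0]]
force: [-0.4, 0.0, -1.6]
gripper_width: 0.0168
grasp_force: 97.8
to hook [ 8.86282299e-02 -9.88221642e-06  1.48083740e-03]
180 (np.int64(55), np.int64(87))
200 (np.int64(60), np.int64(75))
220 (np.int64(60), np.int64(75))
240 (np.int64(59), np.int64(75))
260 (np.int64(59), np.int64(74))
280 (np.int64(59), np.int64(74))
300 (np.int64(58), np.int64(74))
320 (np.int64(53), np.int64(82))
expected bar (np.float64(247.8755782427394), np.float64(66.59401077160791))
```

The bar is exactly where expected (v≈67, u 180–320, level). Slide in and lift slowly.

```bash
python3 -m crank '[[0.01,0,0.001,0,0,0,0],[0.018,0,0,0,0,0,0],[0.018,0,0,0,0,0,0],[0.018,0,0,0,0,0,0],[0.015,0,0,0,0,0,0],[0.0085,0,0,0,0,0,0],[0,0,0,0,0,0,0],[0,0,0,0,0,0,0],[0,0,0,0,0,0,0]]'
python3 -m crank '[[0,0,-0.004,0,0,0,0],[0,0,-0.004,0,0,0,0],[0,0,-0.004,0,0,0,0],[0,0,-0.004,0,0,0,0],[0,0,-0.003,0,0,0,0],[0,0,-0.003,0,0,0,0],[0,0,-0.003,0,0,0,0],[0,0,-0.003,0,0,0,0],[0,0,0,0,0,0,0],[0,0,0,0,0,0,0]]'
```

```text
time: 40.45
position: [0.6036, 0.1485, 0.1288]
tcp_rot: [[0.94, 0.341, -0.001], [0.341, -0.94, -0.0], [-0.001, 0.0, -1.0]]
force: [0.7, 0.1, -1.6]
gripper_width: 0.0171
grasp_force: 97.9
time: 41.45
position: [0.6041, 0.1489, 0.1567]
tcp_rot: [[0.94, 0.341, -0.0], [0.341, -0.94, -0.0], [-0.0, -0.0, -1.0]]
force: [0.7, -0.6, -5.9]
gripper_width: 0.0169
grasp_force: 97.8
```

```bash
python3 -m crank '[[0,0,-0.005,0,0,0,0],[0,0,-0.01,0,0,0,0],[0,0,-0.014,0,0,0,0],[0,0,-0.014,0,0,0,0],[0,0,-0.014,0,0,0,0],[0,0,-0.014,0,0,0,0],[0,0,-0.014,0,0,0,0],[0,0,-0.014,0,0,0,0],[0,0,-0.014,0,0,0,0],[0,0,-0.014,0,0,0,0]]'
python3 -m crank '[[0,0,-0.009,0,0,0,0],[0,0,-0.005,0,0,0,0],[0,0,0,0,0,0,0],[0,0,0,0,0,0,0],[0,0,0,0,0,0,0]]'
python3 - <<'E'
from h import *
s=status.observe();R=s["tcp_rot"];print(s["position"],R.T@(np.array([.623,-.1676,.298])-s["position"]))
E
```

```text
time: 42.45
position: [0.6042, 0.149, 0.2858]
tcp_rot: [[0.94, 0.341, 0.001], [0.341, -0.94, 0.0], [0.001, 0.0, -1.0]]
force: [0.1, -0.9, -6.0]
gripper_width: 0.0171
grasp_force: 97.8
time: 42.95
position: [0.6039, 0.1487, 0.2971]
tcp_rot: [[0.94, 0.341, -0.001], [0.341, -0.94, -0.0], [-0.001, -0.0, -1.0]]
force: [-0.7, -0.3, -5.3]
gripper_width: 0.0171
grasp_force: 97.8
[0.60389499 0.14871856 0.2971167 ] [-0.08978325  0.30391044 -0.00079366]
```

Reverse carry, mirrored rows.

```bash
python3 -m crank '[[-0.0011,0.0038,0,0,0,0,0],[-0.0023,0.0077,0,0,0,0,0],[-0.0034,0.0115,0,0,0,0,0],[-0.0045,0.0153,0,0,0,0,0],[-0.0051,0.0173,0,0,0,0,0],[-0.0051,0.0173,0,0,0,0,0],[-0.0051,0.0173,0,0,0,0,0],[-0.0051,0.0173,0,0,0,0,0],[-0.0051,0.0173,0,0,0,0,0],[-0.0051,0.0173,0,0,0,0,0]]'
python3 -m crank '[[-0.0051,0.0173,0,0,0,0,0],[-0.0051,0.0173,0,0,0,0,0],[-0.0051,0.0173,0,0,0,0,0],[-0.0051,0.0173,0,0,0,0,0],[-0.0051,0.0173,0,0,0,0,0],[-0.0051,0.0173,0,0,0,0,0],[-0.0045,0.0153,0,0,0,0,0],[-0.0040,0.0134,0,0,0,0,0],[-0.0034,0.0115,0,0,0,0,0],[-0.0028,0.0096,0,0,0,0,0]]'
python3 -m crank '[[-0.0017,0.0058,0,0,0,0,0],[-0.0008,0.0025,0,0,0,0,0],[0,0,0,0,0,0,0],[0,0,0,0,0,0,0],[0,0,0,0,0,0,0]]'
python3 - <<'E'
from h import *
s=status.observe();R=s["tcp_rot"];print(s["position"],R.T@(np.array([.623,-.1676,.298])-s["position"]))
E
```

```text
time: 43.95
position: [0.6131, -0.0017, 0.2978]
tcp_rot: [[0.941, 0.339, 0.0], [0.339, -0.941, -0.001], [-0.0, 0.001, -1.0]]
force: [-0.2, 0.2, -5.4]
gripper_width: 0.0167
grasp_force: 97.7
time: 44.95
position: [0.623, -0.1598, 0.2977]
tcp_rot: [[0.94, 0.341, -0.0], [0.341, -0.94, 0.0], [-0.0, -0.0, -1.0]]
force: [-0.0, -0.4, -5.3]
gripper_width: 0.0168
grasp_force: 97.7
time: 45.45
position: [0.6235, -0.1667, 0.2979]
tcp_rot: [[0.94, 0.342, 0.0], [0.342, -0.94, 0.0], [0.0, -0.0, -1.0]]
force: [0.0, 0.1, -5.7]
gripper_width: 0.0165
grasp_force: 97.8
[ 0.62349543 -0.16667425  0.29786558] [-0.00078183  0.00070078 -0.00013485]
```

```bash
python3 -m crank '[[-0.0004,0.0004,0.005,0,0,0,0],[-0.0004,0.0004,0.009,0,0,0,0],[0,0,0.01,0,0,0,0],[0,0,0.01,0,0,0,0],[0,0,0.008,0,0,0,0],[0,0,0.005,0,0,0,0],[0,0,0.003,0,0,0,0],[0,0,0.003,0,0,0,0],[0,0,0.003,0,0,0,0],[0,0,0.002,0,0,0,0]]'
python3 -m crank '[[0,0,0.002,0,0,0,0],[0,0,0.002,0,0,0,0],[0,0,0.002,0,0,0,0],[0,0,0.002,0,0,0,0],[0,0,0.002,0,0,0,0],[0,0,0.002,0,0,0,0],[0,0,0.002,0,0,0,0],[0,0,0,0,0,0,0],[0,0,0,0,0,0,0]]'
```

```text
time: 46.45
position: [0.623, -0.1685, 0.2398]
tcp_rot: [[0.94, 0.341, 0.0], [0.341, -0.94, -0.0], [0.0, 0.0, -1.0]]
force: [-0.2, 0.1, -5.3]
gripper_width: 0.0173
grasp_force: 97.8
time: 47.35
position: [0.6231, -0.1685, 0.226]
tcp_rot: [[0.94, 0.341, 0.0], [0.341, -0.94, -0.0], [0.0, 0.0, -1.0]]
force: [0.7, -0.3, -2.5]
gripper_width: 0.017
grasp_force: 97.8
```

Unloaded at the seated height. Lower to mid-opening, back out, and check numerically.

```bash
python3 -m crank '[[0,0,0.004,0,0,0,0],[0,0,0.005,0,0,0,0],[0,0,0.005,0,0,0,0],[0,0,0.003,0,0,0,0],[0,0,0,0,0,0,0],[0,0,0,0,0,0,0],[0,0,0,0,0,0,0]]'
python3 -m crank '[[-0.006,0,0,0,0,0,0],[-0.012,0,0,0,0,0,0],[-0.015,0,0,0,0,0,0],[-0.015,0,0,0,0,0,0],[-0.015,0,0,0,0,0,0],[-0.015,0,0,0,0,0,0],[-0.012,0,0,0,0,0,0],[0,0,0,0,0,0,0],[0,0,0,0,0,0,0]]'
python3 - <<'E'
from h import *
s=status.observe();R=s["tcp_rot"];p=cams.grab_frame("wrist");save(p,"seat.png");print(s["position"])
m=cv2.inRange(p["color"],(190,190,190),(255,255,255));m[110:]=0
for u in range(180,321,20):
    v=np.where(m[:,u]>0)[0];print(u,(v.min(),v.max()) if len(v) else None)
v=np.where(m[60]>0)[0];print("row60",v.min(),v.max())
print("expected bar",px(p,[.6232,-.1672,.160]),px(p,[.6232,-.1672,.168]))
E
```

```text
time: 48.05
position: [0.6231, -0.1685, 0.209]
tcp_rot: [[0.94, 0.341, 0.0], [0.341, -0.94, -0.0], [0.0, 0.0, -1.0]]
force: [-0.1, 0.7, -2.1]
gripper_width: 0.0169
grasp_force: 97.9
time: 48.95
position: [0.5385, -0.1993, 0.2091]
tcp_rot: [[0.94, 0.34, 0.001], [0.34, -0.94, -0.0], [0.001, 0.0, -1.0]]
force: [0.3, 0.4, -2.2]
gripper_width: 0.017
grasp_force: 98.1
[ 0.53845316 -0.19931215  0.20912002]
180 (np.int64(51), np.int64(82))
200 (np.int64(55), np.int64(69))
220 (np.int64(55), np.int64(68))
240 (np.int64(55), np.int64(68))
260 (np.int64(54), np.int64(68))
280 (np.int64(54), np.int64(67))
300 (np.int64(53), np.int64(67))
320 (np.int64(48), np.int64(79))
row60 167 335
expected bar (np.float64(244.77171920514385), np.float64(61.971875540203115)) (np.float64(244.67036544754427), np.float64(61.241671441493935))
```

```bash
python3 -m crank '[[-0.01,0,-0.02,0,0,0,0],[-0.01,-0.02,-0.02,0,0,0,0],[0,-0.035,0,0,0,0,0],[0,-0.035,0,0,0,0,0],[0,-0.035,0,0,0,0,0],[0,-0.035,0,0,0,0,0],[0.01,-0.03,0,0,0,0,0],[0.015,-0.0254,0,0,0,0,0],[0,0,0,0,0,0,0],[0,0,0,0,0,0,0]]'
python3 - <<'E'
from h import *
s=status.observe();R=s["tcp_rot"];print(s["position"],R.T@(np.array([.47,.005,.0875])-s["position"]))
E
```

```text
time: 50.0
position: [0.4702, 0.0061, 0.2489]
tcp_rot: [[0.939, 0.343, 0.0], [0.343, -0.939, 0.0], [0.0, -0.0, -1.0]]
force: [-0.1, -0.1, -1.5]
gripper_width: 0.017
grasp_force: 98.4
[0.47016374 0.00610805 0.24885733] [-0.00061102  0.00100815  0.16135691]
```

```bash
python3 -m crank '[[0,0.001,0.03,0,0,0,0],[0,0,0.04,0,0,0,0],[0,0,0.04,0,0,0,0],[0,0,0.03,0,0,0,0],[0,0,0.01,0,0,0,0],[0,0,0.005,0,0,0,0],[0,0,0.003,0,0,0,0],[0,0,0.003,0,0,0,0],[0,0,0,0,0,0,0],[0,0,0,0,0,0,0]]'
```

```text
time: 51.0
position: [0.4704, 0.0041, 0.0885]
tcp_rot: [[0.94, 0.341, 0.001], [0.341, -0.94, -0.0], [0.001, 0.0, -1.0]]
force: [0.7, 1.1, -2.3]
gripper_width: 0.017
grasp_force: 98.1
```

```bash
python3 -m crank '[[0,0,0.001,0,0,0,0],[0,0,0.001,0,0,0,0],[0,0,0,0,0,0,0],[0,0,0,0,0,0,0]]'
python3 -m crank '[[0,0,0,0,0,0,60],[0,0,0,0,0,0,60],[0,0,0,0,0,0,60],[0,0,0,0,0,0,60],[0,0,-0.03,0,0,0,60],[0,0,-0.04,0,0,0,80],[0,0,-0.04,0,0,0,80],[0,0,-0.04,0,0,0,80],[0,0,-0.02,0,0,0,80],[0,0,0,0,0,0,80]]'
python3 - <<'E'
from h import *
s=status.observe();p=cams.grab_frame("wrist")
m=cv2.inRange(cv2.cvtColor(p["color"],cv2.COLOR_RGB2HSV),(0,60,10),(20,255,95))
c=np.array(px(p,[.47,.0047,.138]));print("expect grip top",c)
n,l,st,ce=cv2.connectedComponentsWithStats(m)
for i in range(1,n):
    if st[i,4]>100 and np.hypot(*(ce[i]-c))<40:print(st[i],ce[i])
q=cams.grab_frame("scene")
for t in("lid","lifter","garlic_1","lime_1"):
    for d in models.boxes_of(t,q)[:3]:
        w=world(q,d["location"]);a=px(q,w);print(t,round(d["score"],2),w.round(3),q["color"][int(a[1]),int(a[0])])
for d in models.boxes_of("lid",p)[:1]+models.boxes_of("lifter",p)[:1]:print(world(p,d["location"]).round(3))
E
```

```text
time: 51.4
position: [0.4706, 0.0042, 0.0878]
tcp_rot: [[0.94, 0.341, 0.003], [0.341, -0.94, -0.001], [0.002, 0.001, -1.0]]
force: [-5.5, -0.9, 26.5]
gripper_width: 0.0167
grasp_force: 102.7
time: 52.4
position: [0.4714, 0.0043, 0.2585]
tcp_rot: [[0.94, 0.34, 0.005], [0.34, -0.94, 0.0], [0.005, 0.002, -1.0]]
force: [0.7, -0.0, -0.8]
gripper_width: 0.0686
grasp_force: 0.0
expect grip top [245.82374568 189.35475166]
[236 159  23  44 869] [246.49136939 181.03797468]
lid 0.83 [ 0.6   -0.147  0.105] [28 31 37]
lifter 0.65 [0.457 0.009 0.022] [115 112 117]
lifter 0.61 [ 0.788 -0.082  0.067] [136 116  71]
lime_1 0.63 [ 0.427 -0.193  0.036] [ 46 106 225]
lime_1 0.54 [ 0.338 -0.138  0.032] [ 37  93 198]
[ 0.588 -0.122  0.11 ]
[0.47  0.005 0.019]
```

```bash
python3 -c "
from cell import order
print(order.hand_in())"
```

```text
the job is handed in; nothing more can be done
None
```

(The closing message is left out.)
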